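# Present a misread sample tube to the bench scanner

### The job

The analyser could not read the tall tube in the black carrier because its label is twisted out of line. Draw it straight up out of the carrier and, cap uppermost, tilt and turn it so that its bar-code label looks squarely into the window of the bench scanner, centred and about 10 cm in front of it. Leave the short tubes and everything else where they are, do not bump the scanner, and finish while still holding the tube steady there: do not put it down or let go.

Things in the scene. Friction and masses are not known exactly. Their poses are not given: they have to be found in the camera images.
- tall_tube: The tube to present: white plastic, 16 mm across, 130 mm tall, 21 to 42 g, the only tall one. Its top 18 mm is a round screw cap, 19 mm across (does not come off). Origin at the centre of its foot, z along it to the cap, x out through the middle of its label. Starts upright in the carrier, label up to 0.7 rad off the carrier's x; only friction keeps it from turning.
- label (a point): Centre of the tall tube's label (white paper with black bars, 30 to 94 mm above the foot, spanning about 95 degrees of the tube): on the tube's surface, 62 mm above its foot and 8 mm out from its axis along the tube's x.
- carrier: Fixed black tube carrier: 266 mm long (its y), 29 wide, 62 high; 10 pockets 17.6 mm square at 22.5 pitch, floor 6 mm up, so cap tops stand 136 (tall) and 86 mm (short) above the bench. Open slots on its +x side. Four tubes, in any order, in pockets at y = -79, -34, 34, 79 mm. Origin: centre of its underside.
- scanner_head: Fixed scanner's head: white box 76 mm wide, 88 high, 63 deep behind a dark red window; bent tube stand behind it, round foot 124 mm across. Origin: centre of the window's face, 250 mm above the bench; x straight out of the window (40 degrees below level), z up its face (40 degrees off vertical), y level. A tube with its z along this z and x against this x faces it squarely.
- window (a point): Centre of the scanner's window (the origin of the scanner head).
- scanner: The whole bench scanner (foot, stand and head), fixed, 310 mm high. Origin: the point of the bench straight below the window's centre; z up, -x level the way the window looks; the foot's centre lies 90 mm from here along +x. Not to be bumped.
- short_a: Short white sample tube with screw cap, 16 mm in diameter, 80 mm tall, standing in the carrier. To be left there. Origin at the centre of its foot, z up.
- short_b: Another short tube, the same in every way. To be left there.
- short_c: A third short tube, the same in every way. To be left there.
- bottle: White plastic reagent bottle, 52 mm in diameter, 95 mm tall, standing loose on the bench. To be left alone. Origin at the centre of its underside.
- cap_a: Spare white screw cap, 19 mm in diameter and 18 mm high, loose on the bench. To be left alone. Origin at the centre of its underside.
- cap_b: A second spare cap, the same. To be left alone.

How it is judged:
By the outcome, as a careful person would: the job done as asked, in the order asked, and still so for the second after the job is handed in, while the arm keeps its last pose, push and grip.
It also fails if it takes over 32 s, if anything falls off the work surface, if the arm or the gripper's body presses on something with over 40 N, if the wrist force passes 120 N, or if a joint passes its speed limit or range.

### The arm

A 6-joint arm with a two-finger parallel gripper is mounted at the origin on the work surface. World frame = base frame: x ahead of the robot, y to its left, z up, the work surface at z = 0. Lengths are in mm, angles in degrees, forces in N, time in s.
With the tool pointing down it reaches from about 350 to 850 mm from the base axis. Payload 8.1 kg.
Tool frame: the origin (TCP) lies midway between the tips of the shut fingers; the grasp point (between the pads) lies 19 mm behind it; z points along the fingers, y is the line along which they close (so a half turn about z gives the same grasp; the last joint's range is limited). The gripper opens to 85 mm and grips with 20 to 120 N. Pads are 22 mm wide; open, the fingers measure 114 mm over their backs; the gripper's body (76 mm by 85 mm) begins 54 mm behind the grasp point. The pads swing forward as they close: fully open they stand 13 mm farther back than shut.
Start: joints at [-79.034, 7.471, 85.268, -0, 87.261, -4.893], TCP at [163.988, -577.16, 231.292] pointing down, gripper open.
Joint ranges: [-169.43, 169.43], [-51.17, 129.36], [1.28, 143.12], [-76.62, 256.62], [0, 156.53], [-152.29, 152.29]. Speed limits (degrees/s): [136.94, 136.94, 159.86, 180, 180, 180].

### API

Orientations are given as [roll, pitch, yaw] about the fixed x, y, z axes, in that order (R = Rz(yaw) Ry(pitch) Rx(roll)).
In Python, from bench import sense, snapshot, camera_params, hand_in, masks_of, pinpoint gives the robot as it stands.
- The arm moves only by the tool step_arm, never from a script. Its argument "targets" is a list of rows, each an object with "angular": the turn, a rotation vector about the tool's x, y, z scaled (see below), a list of three; "dp": the shift along the tool's x, y, z scaled (see below), a list of three; "fingers": the closure, from 0 (fully open) to 1 (shut). A call has exactly 8 rows; each row is the pose to reach, as a shift and turn from the pose commanded when the call began, along the tool's axes at that moment, turning the shorter way round; what a row does not reach only later rows make up. The controller multiplies each number of a shift by 0.2 m and each number of a turn by 180 degrees. A row lasts 1/8 s, in which the tool goes at most 62.5 mm and 10.7 degrees, less where a joint would pass 70% of its speed; a pose out of reach is approached as far as the arm can. A call with a number of a shift or a turn outside -1 to 1 is refused whole. A call with a gripper value outside its range is refused whole. The fingers move at their own pace and stop on an object; "newtons" is the grip in N (left out, the last holds). Time passes only in rows, so rows that repeat a pose let the fingers close, or fill a call up. It gives the time, the measured TCP pose, the force, the opening and the grip force at its end, in the units of the state.
- sense(): the state, without advancing time (a new reading comes with each control period).
- snapshot(name): name is "side" or "top"; returns the picture (400x640x3 uint8, blue, green, red); there is no depth.
- camera_params(name): a dict with "vfov" (degrees; the focal length in pixels is half the picture's height over the tangent of half this angle, whatever the lens; pixels are square), "cx", "cy" (the principal point, pixels), "D" ([k1, k2, p1, p2, k3] as OpenCV has them; the pictures are not rectified), "R" (3x3) and "t" (3): a world point X has camera coordinates R X + t. Camera axes: x right, y down, z forward; pixel columns grow to the right and rows downward; lengths in mm; the calibration is good to about 2 mm. A picture is of the moment at which its call begins. camera_params takes no time and is no camera call.
- hand_in(): hands the job in; it is judged then, once.
Trained networks look in the newest picture that a camera, given by its name, has taken for a name from the list of things; names that differ only in an ending like _2 or _b are one class to them, and where a whole thing is asked for, a point or a joint stands for the part that bears it (a point fixed in the world has none). Each returns a list of dicts, best first, with "conf" (0 to 1); they miss things now and then, are a little off and sometimes report something else, mostly with a low value. They report only what shows in the picture. A call takes as long as a camera call.
- masks_of(camera, label): "pixels" (400x640 bool, what is visible of it) and "at" ([column, row] in pixels, amid what is visible of it).
- pinpoint(camera, label): "at" ([column, row] in pixels: a listed point, or the origin of a listed thing).
The state is a dict: "time": time; "joint_pos": joint angles; "qd": joint speeds; "joint_efforts": joint torques, N m; "tool_pos": TCP position; "tcp_rot": TCP orientation; "ft_force": force on the tool from outside, world axes, zero at the start; "wrist_torque": the same for the moment, N m; "finger_gap": finger opening in mm; "grip_force": force on a finger pad.
Only numpy, scipy, OpenCV 4.12 (cv2) and the standard library are available. Lean on these libraries where they do the work, as an engineer would, in place of code of your own. Each camera call takes 0.05 s, during which the arm holds its last target. There are 200 camera calls.

## Working session

There is one attempt and no reset: what is moved stays moved. The work goes in short steps, Python scripts to look and compute and a tool call to move; the robot and the scene stay as the last step left them, time stands still between calls to the robot, and variables do not carry over. Pictures are saved under pics/ and viewed, at most 10 in all, crops included, and the job is handed in when it is done.

Besides the shell and the picture viewer there is one more tool, called after "Call:" as name([rows], argument=value, ...), one row to a line, values as JSON. step_arm: Moves the arm, as the interface text tells. Its arguments: {"type":"object","properties":{"targets":{"type":"array","items":{"type":"object","properties":{"angular":{"type":"array","items":{"type":"number","minimum":-1,"maximum":1}},"dp":{"type":"array","items":{"type":"number","minimum":-1,"maximum":1}},"fingers":{"type":"number"}}}},"newtons":{"type":"number"}},"required":["targets"]}

```bash
ls; mkdir -p pics; python3 - <<'E'
from bench import *
import cv2,numpy as np
for c in ("side","top"):
    im=snapshot(c); cv2.imwrite(f"pics/{c}0.png",im)
    p=camera_params(c); print(c,{k:np.round(v,4).tolist() for k,v in p.items()})
    for l in ("tall_tube","label","carrier","window","scanner","short_a","bottle","cap_a"):
        print(l,[(np.round(d["at"],1).tolist(),round(d["conf"],2)) for d in pinpoint(c,l)])
print(sense())
E
```

```text
pics
side {'vfov': 47.0844, 'cx': 325.9647, 'cy': 196.9502, 'D': [-0.0143, 0.0, 0.0, 0.0, 0.0], 'R': [[0.9931, -0.1169, 0.0005], [-0.0607, -0.5193, -0.8524], [0.0999, 0.8466, -0.5228]], 't': [-568.0468, 150.1193, 1047.9061]}
tall_tube []
label [([335.0, 330.8], 0.8)]
carrier [([321.6, 325.4], 0.8)]
window [([378.7, 128.5], 0.79)]
scanner [([375.8, 216.9], 0.71)]
short_a []
bottle [([259.0, 232.9], 0.61)]
cap_a [([385.4, 244.2], 0.55)]
top {'vfov': 42.9427, 'cx': 319.0113, 'cy': 204.0862, 'D': [-0.0552, 0.0, 0.0, 0.0, 0.0], 'R': [[0.0117, -0.9999, -0.0033], [-0.9959, -0.0114, -0.0893], [0.0892, 0.0043, -0.996]], 't': [-71.5137, 581.8638, 1314.9302]}
tall_tube []
label [([419.3, 222.2], 0.48)]
carrier [([387.2, 227.7], 0.79)]
window [([239.1, 136.0], 0.78), ([240.3, 137.8], 0.18)]
scanner [([254.9, 157.2], 0.84)]
short_a [([375.3, 228.1], 0.56), ([400.6, 222.8], 0.48), ([357.2, 226.9], 0.38)]
bottle [([269.9, 268.1], 0.54)]
cap_a [([304.4, 159.0], 0.48), ([300.5, 135.0], 0.48)]
{'time': 0.9, 'joint_pos': array([-7.90346642e+01,  7.46896270e+00,  8.52681722e+01, -7.06186560e-04,
        8.72619657e+01, -4.89270264e+00]), 'qd': array([-0.05391237, -0.02862953, -0.08429046,  0.00218796, -0.02042789,
        0.03366728]), 'joint_efforts': array([-9.18994592e-04, -5.69308412e+01, -5.00873601e+01, -3.26263098e-04,
        8.38346223e-04,  1.28964675e-05]), 'tool_pos': array([ 163.9736013 , -577.15897456,  231.31164021]), 'tcp_rot': array([1.79999164e+02, 7.79519393e-04, 1.58580721e+01]), 'ft_force': array([-0.09025958, -0.09664601, -0.60059285]), 'wrist_torque': array([-0.00957165, -0.01471335, -0.02491848]), 'grip_force': 0.0, 'finger_gap': 85.34947733910502}
```

View pics/side0.png

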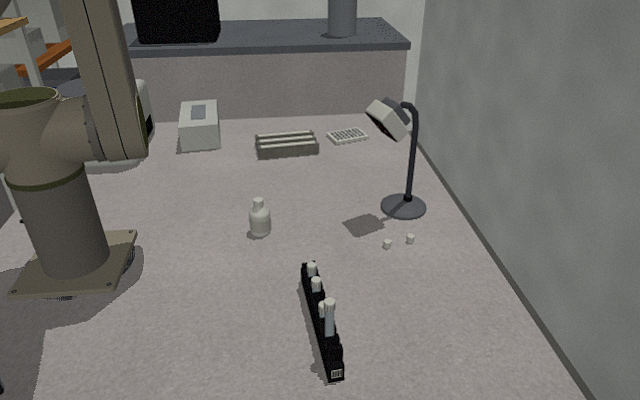

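View pics/top0.png

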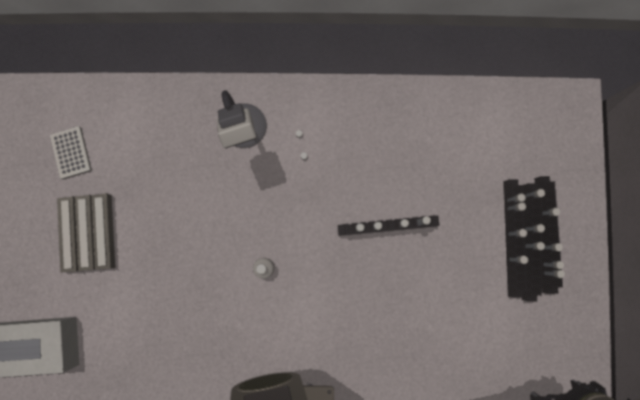

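The side view shows the carrier (305,265)–(337,378), with the tall tube second from the near end, its cap at about (329,302). The scanner head is at (388,118) and the caps at (387,244) and (410,239). In the top view the carrier spans (338,229)–(438,221) and the scanner head is at (237,128).

```bash
cat > h.py <<'E'
import numpy as np, cv2
from bench import *
from scipy.spatial.transform import Rotation as Rot
def cam(n):
    p=camera_params(n); f=200/np.tan(np.radians(p["vfov"]/2))
    K=np.array([[f,0,p["cx"]],[0,f,p["cy"]],[0,0,1]]); return K,np.array(p["D"],float),np.array(p["R"]),np.array(p["t"])
def ray(n,uv):
    K,D,R,t=cam(n); q=cv2.undistortPoints(np.array([[uv]],float),K,D)[0,0]
    d=R.T@np.array([q[0],q[1],1]); return -R.T@t,d/np.linalg.norm(d)
def atz(n,uv,z):
    c,d=ray(n,uv); return c+d*(z-c[2])/d[2]
def tri(obs):
    A=np.zeros((3,3));b=np.zeros(3);L=[]
    for n,uv in obs:
        c,d=ray(n,uv);P=np.eye(3)-np.outer(d,d);A+=P;b+=P@c;L.append((c,P))
    x=np.linalg.solve(A,b); return x,[round(float(np.linalg.norm(P@(x-c))),1) for c,P in L]
def proj(n,X):
    K,D,R,t=cam(n); return cv2.projectPoints(np.atleast_2d(X).astype(float),R,t,K,D)[0][:,0]
E
python3 - <<'E'
from h import *
np.set_printoptions(suppress=True,precision=1)
print("campos",ray("side",(320,200))[0],ray("top",(320,200))[0])
print("window",tri([("side",(378.7,128.5)),("top",(239.1,136))]))
print("scanner",atz("side",(375.8,216.9),0),atz("top",(254.9,157.2),0))
print("carrier",atz("side",(321.6,325.4),0),atz("top",(387.2,227.7),0))
for l in ("tall_tube","short_a","carrier","label","scanner_head"):
    for c in ("top","side"):
        for d in masks_of(c,l):
            m=d["pixels"]; r=cv2.minAreaRect(np.argwhere(m)[:,::-1].astype(np.float32)); print(l,c,d["at"],round(d["conf"],2),m.sum(),r)
a=cv2.imread("pics/side0.png")[255:390,285:365]; b=cv2.imread("pics/side0.png")[85:225,340:440]
t=cv2.imread("pics/top0.png")
a=cv2.resize(a,(355,600),interpolation=3); b=cv2.resize(b,(300,420),interpolation=3)
c=cv2.resize(t[200:250,330:445],None,fx=3.8,fy=3.6,interpolation=3)[:180,:437]
d=cv2.resize(t[85:190,210:290],(320,420),interpolation=3)
o=np.zeros((600,800,3),np.uint8); o[:,:355]=a; o[:180,360:360+c.shape[1]]=c; o[180:,355:355+300]=b; o[180:,655:800]=cv2.resize(t[85:190,210:290],(145,190))[0:1].repeat(420,0)*0
cv2.imwrite("pics/crop0.png",o)
E
```

```text
campos [ 468.6 -875.6  676.1] [ 463.   -70.5 1361.4]
window (array([712.5, 114.9, 246. ]), [1.2, 1.2])
scanner [716.3 104.3   0. ] [710.8 110.9   0. ]
carrier [ 533.8 -252.2    0. ] [ 523.6 -248.1    0. ]
tall_tube top [421.0, 218.7] 0.38 96 ((422.28851318359375, 220.9423065185547), (7.452413558959961, 13.532013893127441), 78.69007110595703)
tall_tube side [330.2, 316.8] 0.82 407 ((328.5, 315.5), (39.0, 11.0), 90.0)
short_a top [376.3, 228.1] 0.57 63 ((376.0, 226.0), (8.0, 8.0), 90.0)
short_a top [356.5, 227.4] 0.4 51 ((359.5, 227.5), (7.0, 7.0), 0.0)
short_a side [316.2, 283.0] 0.65 109 ((316.0, 284.0), (14.0, 8.0), 90.0)
carrier top [385.5, 229.1] 0.97 807 ((388.5210266113281, 225.2191162109375), (11.676912307739258, 100.07688903808594), 84.50768280029297)
carrier side [325.0, 338.6] 0.97 1901 ((322.0615234375, 320.8923034667969), (123.66516876220703, 23.855976104736328), 74.74488067626953)
carrier side [387.6, 241.3] 0.38 67 ((386.5, 242.5), (9.0, 7.0), 90.0)
label top [420.3, 222.1] 0.55 59 ((421.9000549316406, 221.2000274658203), (5.375871658325195, 11.067971229553223), 71.56504821777344)
label top [243.1, 123.5] 0.18 2046 ((241.0, 119.5), (57.0, 48.0), 90.0)
label side [330.4, 316.0] 0.55 365 ((328.5, 315.5), (37.0, 11.0), 90.0)
scanner_head top [235.8, 127.0] 0.91 1320 ((234.25001525878906, 124.7500228881836), (39.528472900390625, 37.31486892700195), 71.56504821777344)
scanner_head top [301.7, 156.3] 0.33 37 ((304.0, 156.00001525878906), (5.656853675842285, 5.656853675842285), 45.0)
scanner_head side [388.5, 115.5] 0.67 1255 ((388.7500305175781, 117.24999237060547), (46.66904067993164, 31.819805145263672), 45.0)
scanner_head side [387.2, 242.6] 0.44 57 ((386.5, 242.0), (8.0, 7.0), 90.0)
scanner_head side [328.8, 315.6] 0.35 393 ((328.5, 316.5), (37.0, 11.0), 90.0)
```

View pics/crop0.png

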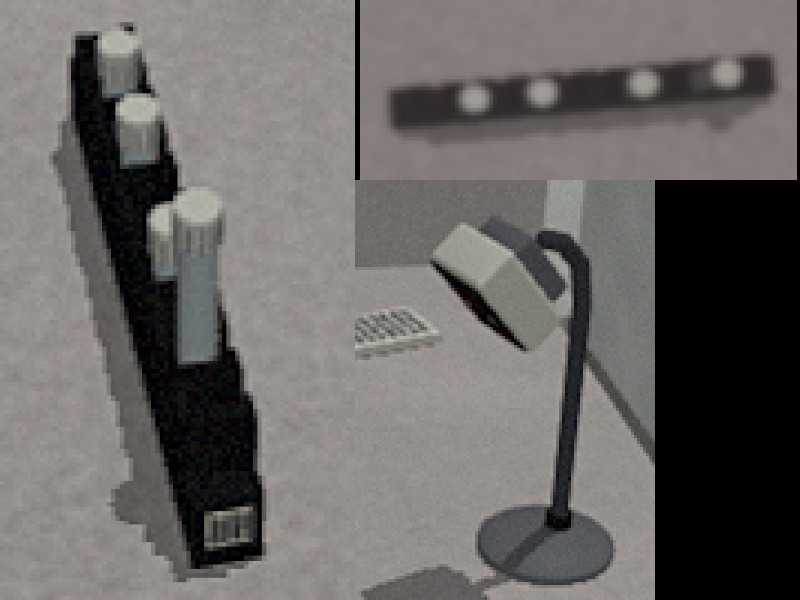

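```bash
cat > fit.py <<'E'
from h import *
from scipy.optimize import least_squares, minimize
np.set_printoptions(suppress=True,precision=2)
# carrier: side & top picks of cap-top centres, order y=79,34,-34,-79
S=[(285+120/4.44,255+41/4.44),(285+138/4.44,255+105/4.44),None,(329.8,299.3)]
T=[(360.3,227.3),(378.2,225.8),(404.7,223),(426.8,220)]
Y=[79,34,-34,-79]; Z=[86,86,86,136]
def caps(q):
    x,y,a=q; return np.array([[x-yy*np.sin(a),y+yy*np.cos(a),z] for yy,z in zip(Y,Z)])
def res(q):
    P=caps(q); r=[]
    for n,O in (("side",S),("top",T)):
        for u,o in zip(proj(n,P),O):
            if o: r+=list(u-o)
    return r
s=least_squares(res,[525,-250,0]); print("carrier",s.x[:2],np.degrees(s.x[2]),"tall",caps(s.x)[3],np.array(s.fun))
c=caps(s.x)[3]
# head
masks={n:masks_of(n,"scanner_head")[0]["pixels"] for n in ("side","top")}
ims={n:cv2.imread(f"pics/{n}0.png") for n in masks}
def hull(q,n):
    x,y,a=q; xs=np.array([-np.cos(.698),0,-np.sin(.698)]); zs=np.array([-np.sin(.698),0,np.cos(.698)]); ys=np.cross(zs,xs)
    B=np.stack([xs,ys,zs],1); R=Rot.from_euler("z",a).as_matrix()@B
    C=np.array([[i,j,k] for i in (0,-63) for j in (-38,38) for k in (-44,44)])@R.T+[x,y,250]
    return proj(n,C)
def white(n):
    g=cv2.cvtColor(ims[n],cv2.COLOR_BGR2GRAY); return masks[n]
def cost(q):
    t=0
    for n in masks:
        m=np.zeros((400,640),np.uint8); h=cv2.convexHull(hull(q,n).astype(np.float32))
        cv2.fillConvexPoly(m,np.round(h*16).astype(np.int32),1,shift=4)
        t+=1-(m.astype(bool)&masks[n]).sum()/(m.astype(bool)|masks[n]).sum()
    return t
best=min((minimize(cost,[712,113,a],method="Nelder-Mead",options=dict(initial_simplex=[[712,113,a],[722,113,a],[712,123,a],[712,113,a+.15]])) for a in (-.3,0,.3)),key=lambda r:r.fun)
print("head",best.x,np.degrees(best.x[2]),best.fun)
q=best.x
o=np.zeros((600,800,3),np.uint8)
for i,(n,(u,v)) in enumerate((("side",(345,75)),("top",(190,80)))):
    k=4; im=cv2.resize(ims[n][v:v+100,u:u+100],None,fx=k,fy=k,interpolation=cv2.INTER_NEAREST)
    for j,p in enumerate(hull(q,n)):
        pp=tuple(int(e) for e in (p+.5-[u,v])*k); cv2.circle(im,pp,3,(0,0,255) if j<4 else (255,0,0),-1)
    e=cv2.resize(masks[n][v:v+100,u:u+100].astype(np.uint8),None,fx=k,fy=k,interpolation=0)
    cv2.drawContours(im,cv2.findContours(e,0,2)[0],-1,(0,255,0),1)
    o[:400,i*400:i*400+400]=im
cv2.imwrite("pics/head.png",o)
print(sense()["time"])
E
python3 fit.py
```

```text
carrier [ 530.37 -247.26] 6.099420715572735 tall [ 538.77 -325.81  136.  ] [-1.1  -0.52 -0.56 -0.06 -0.69  1.37 -0.23 -0.79 -0.3  -1.    0.07 -0.78
 -0.18 -0.67]
head [710.89 114.28   0.25] 14.085410711887576 0.3983553390154476
1.5
```

View pics/head.png

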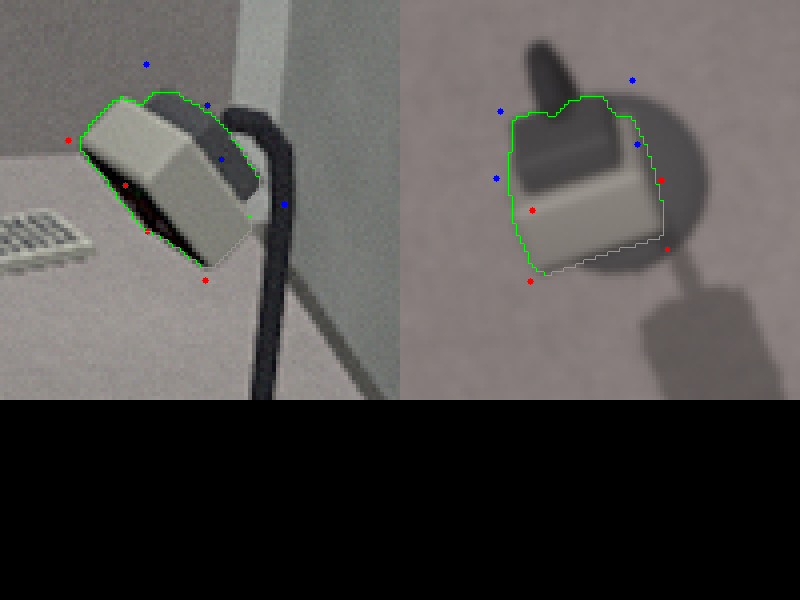

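```bash
python3 - <<'E'
import cv2,numpy as np
o=np.zeros((600,800,3),np.uint8)
for i,(n,(u,v)) in enumerate((("side",(360,92)),("top",(213,98)))):
    im=cv2.imread(f"pics/{n}0.png")[v:v+56,u:u+50]
    im=cv2.convertScaleAbs(im,alpha=1.4)
    o[:448,i*400:i*400+400]=cv2.resize(im,(400,448),interpolation=cv2.INTER_CUBIC)
cv2.imwrite("pics/head2.png",o)
E
```

```text
(no output)
```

View pics/head2.png

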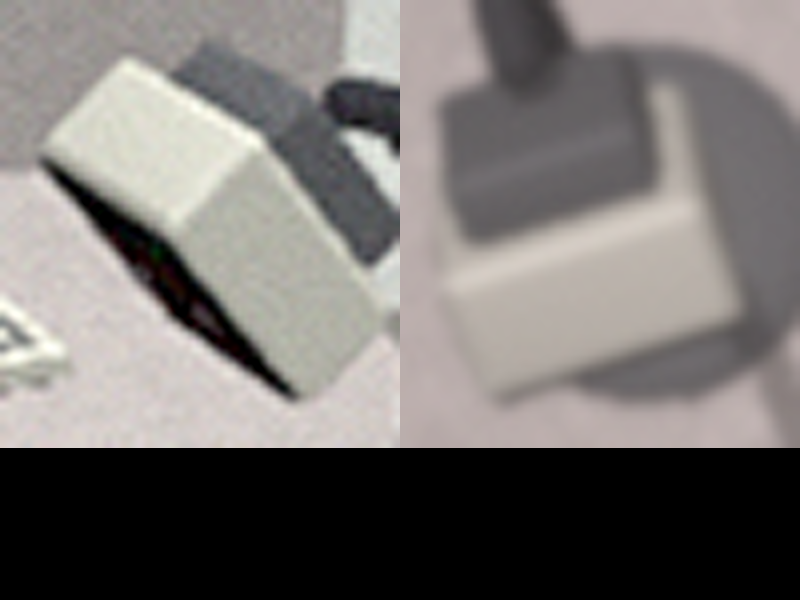

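```bash
python3 - <<'E'
from h import *
from scipy.optimize import least_squares
np.set_printoptions(suppress=True,precision=2)
obs={"side":[((42,155),(0,1,1)),((175,232),(0,-1,1)),((300,402),(0,-1,-1)),((125,57),(-1,1,1)),((262,145),(-1,-1,1)),((388,320),(-1,-1,-1)),((175,322),(0,1,-1))],
"top":[((100,403),(0,1,1)),((342,312),(0,-1,1)),((47,285),(-1,1,1)),((290,213),(-1,-1,1))]}
org={"side":(360,92),"top":(213,98)}
xs=np.array([-np.cos(np.radians(40)),0,-np.sin(np.radians(40))]); zs=np.array([-np.sin(np.radians(40)),0,np.cos(np.radians(40))]); B=np.stack([xs,np.cross(zs,xs),zs],1)
# y of scanner head = z x x
def res(q,free):
    x,y,a=q[:3]; d,w,h,z=q[3:] if free else (63,38,44,250); r=[]
    R=Rot.from_euler("z",a).as_matrix()@B
    for n,L in obs.items():
        X=np.array([R@(np.array([i*d,-j*w,k*h]))+[x,y,z] for _,(i,j,k) in L])
        U=(np.array([u for u,_ in L])/8-.5+np.array(org[n])); r+=list((proj(n,X)-U).ravel())
    return np.array(r)
for fr in (0,1):
    s=least_squares(lambda q:res(q,fr),[712,114,.25]+[63,38,44,250]*fr,loss="soft_l1"); print(s.x,np.degrees(s.x[2]),s.cost); print(res(s.x,fr).reshape(-1,2).T)
E
```

```text
[710.27 111.69   0.36] 20.511613174450382 69.2801812998374
[[-4.09 -3.2  -0.29  3.82  5.27  7.07 -2.22  0.28  3.28 -4.11 -0.13]
 [-0.25  1.09  2.45 -7.7  -8.82 -6.94  0.89  3.87  3.38 -6.53 -9.76]]
[717.09 116.12   0.36  35.87  34.62  41.13 250.23] 20.791171341888578 3.2065059815578176
[[-0.25 -0.74  0.71 -0.28 -0.73  0.07  0.17 -0.21 -0.3   0.18  0.53]
 [ 0.11  0.38  0.17  1.17 -0.49 -0.73 -0.23 -0.35  0.1   0.26 -1.85]]
```

Call:
step_arm([
  {"dp": [0.08, -0.03, 0], "angular": [0, 0, 0], "fingers": 0},
  {"dp": [0.22, -0.07, 0], "angular": [0, 0, 0], "fingers": 0},
  {"dp": [0.36, -0.12, 0], "angular": [0, 0, 0], "fingers": 0},
  {"dp": [0.5, -0.16, 0], "angular": [0, 0, 0], "fingers": 0},
  {"dp": [0.64, -0.21, 0], "angular": [0, 0, 0], "fingers": 0},
  {"dp": [0.78, -0.25, 0], "angular": [0, 0, 0], "fingers": 0},
  {"dp": [0.9, -0.29, 0], "angular": [0, 0, 0], "fingers": 0},
  {"dp": [1, -0.325, 0], "angular": [0, 0, 0], "fingers": 0},
])

```text
time: 2.5
tool_pos: [340.1, -458.6, 231.4]
tcp_rot: [-180.0, -0.0, 15.9]
ft_force: [-0.5, 0.1, -0.3]
finger_gap: 85.4
grip_force: 0.0
```

Call:
step_arm([
  {"dp": [0.12, -0.04, 0], "angular": [0, 0, 0], "fingers": 0},
  {"dp": [0.26, -0.085, 0], "angular": [0, 0, 0], "fingers": 0},
  {"dp": [0.4, -0.13, 0], "angular": [0, 0, 0], "fingers": 0},
  {"dp": [0.55, -0.18, 0], "angular": [0, 0, 0], "fingers": 0},
  {"dp": [0.7, -0.23, 0], "angular": [0, 0, 0], "fingers": 0},
  {"dp": [0.83, -0.27, 0], "angular": [0, 0, 0], "fingers": 0},
  {"dp": [0.94, -0.305, 0], "angular": [0, 0, 0], "fingers": 0},
  {"dp": [1, -0.325, 0], "angular": [0, 0, 0], "fingers": 0},
])

```text
time: 3.5
tool_pos: [514.2, -341.8, 231.2]
tcp_rot: [-180.0, 0.0, 15.9]
ft_force: [0.1, 0.0, 0.5]
finger_gap: 85.5
grip_force: 0.0
```

Call:
step_arm([
  {"dp": [0.05, -0.015, 0], "angular": [0, 0, 0.018], "fingers": 0},
  {"dp": [0.1, -0.03, 0], "angular": [0, 0, 0.036], "fingers": 0},
  {"dp": [0.146, -0.046, 0.02], "angular": [0, 0, 0.054], "fingers": 0},
  {"dp": [0.146, -0.046, 0.12], "angular": [0, 0, 0.054], "fingers": 0},
  {"dp": [0.146, -0.046, 0.25], "angular": [0, 0, 0.054], "fingers": 0},
  {"dp": [0.146, -0.046, 0.36], "angular": [0, 0, 0.054], "fingers": 0},
  {"dp": [0.146, -0.046, 0.4], "angular": [0, 0, 0.054], "fingers": 0},
  {"dp": [0.146, -0.046, 0.4], "angular": [0, 0, 0.054], "fingers": 0},
])

```text
time: 4.5
tool_pos: [538.0, -325.9, 150.2]
tcp_rot: [-179.9, 0.1, 6.1]
ft_force: [-0.6, -0.7, 0.1]
finger_gap: 85.5
grip_force: 0.0
```

```bash
python3 - <<'E'
from h import *
im=snapshot("side"); cv2.imwrite("pics/s1.png",im)
s=sense(); print(s["tool_pos"],s["tcp_rot"],s["joint_pos"])
P=np.array([s["tool_pos"]+[0,0,0],[538.8,-325.8,136],[538.8,-325.8,118]]); U=proj("side",P); print(U)
print("foot",proj("side",[[798,147,0]]))
c=im[220:350,270:400]
for u in U: cv2.circle(im,tuple(np.round(u).astype(int)),1,(0,0,255),-1)
cv2.imwrite("pics/s1c.png",cv2.resize(im[220:350,270:400],None,fx=4.5,fy=4.5,interpolation=0))
E
```

```text
[ 538.6544081  -326.21791188  151.41895301] [1.79998200e+02 4.02399811e-03 6.14699235e+00] [-3.58609630e+01  1.47503429e+01  8.54702684e+01 -4.09523437e-03
  7.97811743e+01  4.79927712e+01]
[[329.11232831 293.90164514]
 [329.13054753 300.66041076]
 [329.08598419 308.58020681]]
foot [[401.93557008 206.23761339]]
```

View pics/s1c.png

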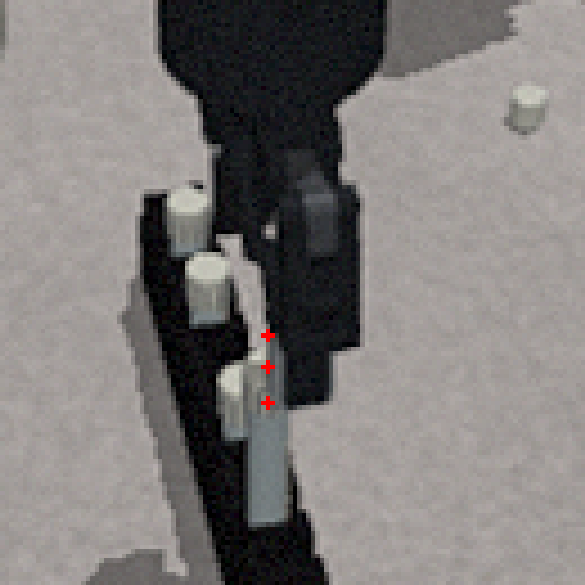

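The tube's position matches the projected points (tube centred at column ~329), and the fingers straddle it. Next I descend and close.

Call:
step_arm([
  {"dp": [0, 0, 0.04], "angular": [0, 0, 0], "fingers": 0},
  {"dp": [0, 0, 0.12], "angular": [0, 0, 0], "fingers": 0},
  {"dp": [0, 0, 0.19], "angular": [0, 0, 0], "fingers": 0},
  {"dp": [0, 0, 0.215], "angular": [0, 0, 0], "fingers": 0},
  {"dp": [0, 0, 0.215], "angular": [0, 0, 0], "fingers": 0.4},
  {"dp": [0, 0, 0.215], "angular": [0, 0, 0], "fingers": 0.7},
  {"dp": [0, 0, 0.215], "angular": [0, 0, 0], "fingers": 1},
  {"dp": [0, 0, 0.215], "angular": [0, 0, 0], "fingers": 1},
], newtons=30)

```text
time: 5.55
tool_pos: [539.1, -326.1, 108.9]
tcp_rot: [180.0, -0.0, 6.1]
ft_force: [0.1, 1.1, 1.0]
finger_gap: 17.9
grip_force: 29.2
```

Call:
step_arm([
  {"dp": [0, 0, 0], "fingers": 1},
  {"dp": [0, 0, 0], "fingers": 1},
  {"dp": [0, 0, 0], "fingers": 1},
  {"dp": [0, 0, 0], "fingers": 1},
  {"dp": [0, 0, -0.02], "fingers": 1},
  {"dp": [0, 0, -0.04], "fingers": 1},
  {"dp": [0, 0, -0.07], "fingers": 1},
  {"dp": [0, 0, -0.1], "fingers": 1},
])

```text
validation failed for argument at $.ta...
```

Call:
step_arm([
  {"dp": [0, 0, -0.03], "angular": [0, 0, 0], "fingers": 1},
  {"dp": [0, 0, -0.09], "angular": [0, 0, 0], "fingers": 1},
  {"dp": [0, 0, -0.18], "angular": [0, 0, 0], "fingers": 1},
  {"dp": [0, 0, -0.29], "angular": [0, 0, 0], "fingers": 1},
  {"dp": [0, 0, -0.42], "angular": [0, 0, 0], "fingers": 1},
  {"dp": [0, 0, -0.55], "angular": [0, 0, 0], "fingers": 1},
  {"dp": [0, 0, -0.64], "angular": [0, 0, 0], "fingers": 1},
  {"dp": [0, 0, -0.7], "angular": [0, 0, 0], "fingers": 1},
])

```text
time: 6.55
tool_pos: [539.1, -326.2, 250.2]
tcp_rot: [179.9, -0.1, 6.1]
ft_force: [-0.3, -0.9, -0.9]
finger_gap: 17.6
grip_force: 29.3
```

Call:
step_arm([
  {"dp": [-0.06, 0.08, -0.08], "angular": [0, 0, 0.05], "fingers": 1},
  {"dp": [-0.15, 0.2, -0.21], "angular": [0, 0, 0.108], "fingers": 1},
  {"dp": [-0.24, 0.33, -0.34], "angular": [0, 0, 0.166], "fingers": 1},
  {"dp": [-0.34, 0.46, -0.48], "angular": [0, 0, 0.224], "fingers": 1},
  {"dp": [-0.44, 0.6, -0.63], "angular": [0, 0, 0.282], "fingers": 1},
  {"dp": [-0.54, 0.73, -0.77], "angular": [0, 0, 0.34], "fingers": 1},
  {"dp": [-0.63, 0.85, -0.9], "angular": [0, 0, 0.395], "fingers": 1},
  {"dp": [-0.7, 0.95, -1.0], "angular": [0, 0, 0.444], "fingers": 1},
])

```text
time: 7.55
tool_pos: [419.0, -530.8, 449.2]
tcp_rot: [180.0, -0.0, -74.1]
ft_force: [-1.1, -0.6, -0.8]
finger_gap: 18.1
grip_force: 29.3
```

Call:
step_arm([
  {"dp": [0, 0, 0], "angular": [0, 0, 0], "fingers": 1},
  {"dp": [0, 0, 0], "angular": [0, 0, 0], "fingers": 1},
  {"dp": [0, 0, 0], "angular": [0, 0, 0], "fingers": 1},
  {"dp": [0, 0, 0], "angular": [0, 0, 0], "fingers": 1},
  {"dp": [0, 0, 0], "angular": [0, 0, 0], "fingers": 1},
  {"dp": [0, 0, 0], "angular": [0, 0, 0], "fingers": 1},
  {"dp": [0, 0, 0], "angular": [0, 0, 0], "fingers": 1},
  {"dp": [0, 0, 0], "angular": [0, 0, 0], "fingers": 1},
])

```text
time: 8.55
tool_pos: [419.9, -529.9, 448.3]
tcp_rot: [180.0, -0.0, -73.8]
ft_force: [0.3, -0.0, -0.2]
finger_gap: 17.9
grip_force: 29.3
```

```bash
python3 - <<'E'
from h import *
np.set_printoptions(suppress=True,precision=2)
im=snapshot("side"); cv2.imwrite("pics/s2.png",im)
print([(d["at"],d["conf"]) for d in pinpoint("side","label")],[(d["at"],d["conf"]) for d in pinpoint("side","tall_tube")])
s=sense(); print(s["time"],s["tool_pos"],s["tcp_rot"],s["joint_pos"])
T=s["tool_pos"]; U=proj("side",[T+[0,0,27],T-[0,0,41],T-[0,0,103]]); print(U)
u,v=np.round(U[1]).astype(int)-[38,50]
cv2.imwrite("pics/s2c.png",cv2.resize(im[v-30:v+90,u-10:u+100],None,fx=5,fy=5,interpolation=cv2.INTER_CUBIC)); print(u-10,v-30)
E
```

```text
[([233.3, 259.3], 0.62)] [([238.7, 300.3], 0.9)]
8.7 [ 419.89 -529.89  448.29] [180.     0.   -73.78] [-55.95  22.08  45.62  -0.   112.3  107.84]
[[222.19 190.68]
 [230.77 253.27]
 [237.48 301.87]]
183 173
```

View pics/s2c.png

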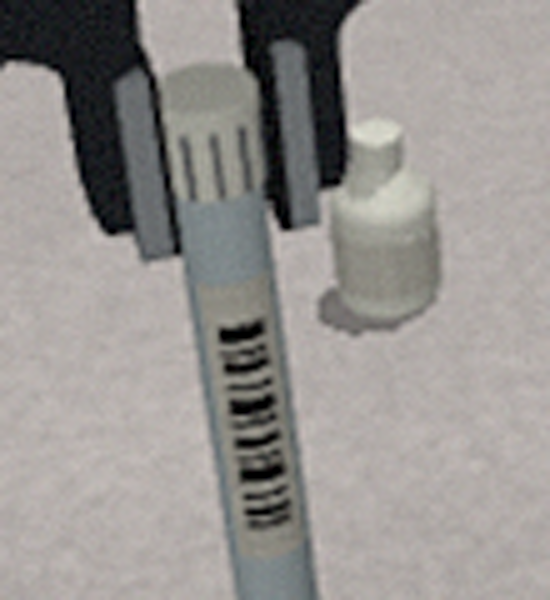

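The tube hangs vertically from its cap between the pads, and the label faces the camera around (232,257), its paper at crop columns ~200–300. I'll measure the label's azimuth from colour edges.

```bash
cat > lab.py <<'E'
from h import *
np.set_printoptions(suppress=True,precision=2,linewidth=160)
im=cv2.imread("pics/s2.png").astype(np.float32); T=np.array([419.89,-529.89,448.29])
cpos=ray("side",(320,200))[0]; f=cpos-T; phi=np.degrees(np.arctan2(f[1],f[0])); e=np.array([-np.sin(np.radians(phi)),np.cos(np.radians(phi)),0])
w=np.arange(-14,14.01,.5); prof=[];gp=[]
for h in np.arange(34,91,1.5):
    U=proj("side",[T+[0,0,h-103]+e*k for k in w]).astype(np.float32)
    p=cv2.remap(im,U[None,:,0].copy(),U[None,:,1].copy(),cv2.INTER_CUBIC)[0]; prof.append(p[:,0]-p[:,2]); gp.append(p.mean(1))
print("phi",phi)
A=np.array(prof); G=np.array(gp)
for k,a,b,c in zip(w,A.mean(0),A[:18].mean(0),G.mean(0)): print(k,round(a,1),round(b,1),round(c,1))
E
python3 lab.py
```

```text
phi -81.9824723132389
-14.0 -9.1 -8.8 177.3
-13.5 -9.3 -9.2 177.1
-13.0 -9.4 -9.6 177.1
-12.5 -9.2 -9.3 177.0
-12.0 -9.1 -8.8 176.7
-11.5 -9.2 -8.9 176.8
-11.0 -9.3 -9.2 177.2
-10.5 -9.4 -9.5 177.4
-10.0 -9.6 -9.6 177.6
-9.5 -9.6 -9.3 177.9
-9.0 -9.6 -9.3 178.4
-8.5 -10.1 -9.8 180.0
-8.0 -10.7 -10.6 182.4
-7.5 -10.4 -10.9 179.8
-7.0 -7.9 -9.5 167.3
-6.5 -1.5 -4.2 145.1
-6.0 7.4 5.2 122.7
-5.5 11.9 12.0 114.3
-5.0 8.3 10.3 121.7
-4.5 -0.2 2.5 131.4
-4.0 -8.1 -6.0 137.2
-3.5 -12.4 -11.7 138.9
-3.0 -12.2 -12.6 135.3
-2.5 -9.8 -10.4 123.2
-2.0 -7.8 -8.3 103.5
-1.5 -6.9 -7.1 86.2
-1.0 -6.5 -6.1 81.5
-0.5 -6.0 -5.3 82.9
0.0 -5.9 -5.2 85.6
0.5 -6.2 -5.8 86.9
1.0 -6.3 -6.0 86.6
1.5 -6.4 -6.3 85.4
2.0 -6.4 -6.2 84.1
2.5 -5.9 -5.2 82.6
3.0 -5.5 -4.5 82.5
3.5 -5.5 -5.0 81.5
4.0 -6.0 -5.6 80.6
4.5 -6.3 -5.7 77.2
5.0 -6.2 -5.7 76.9
5.5 -6.3 -5.6 82.3
6.0 -7.5 -6.4 94.6
6.5 -9.7 -8.7 108.5
7.0 -10.6 -10.8 118.8
7.5 -7.6 -8.9 118.6
8.0 -1.1 -2.8 109.6
8.5 4.3 3.8 105.0
9.0 4.0 5.2 117.6
9.5 -1.7 0.4 142.6
10.0 -7.7 -6.2 165.7
10.5 -10.2 -9.8 177.7
11.0 -10.0 -10.3 178.6
11.5 -9.3 -9.9 175.8
12.0 -9.2 -9.8 174.4
12.5 -9.2 -9.5 174.3
13.0 -9.0 -8.9 174.6
13.5 -8.8 -8.6 174.5
14.0 -8.9 -8.8 174.4
```

Call:
step_arm([
  {"dp": [-0.08, -0.04, 0], "angular": [0, 0, 0], "fingers": 1},
  {"dp": [-0.2, -0.1, 0], "angular": [0, 0, 0], "fingers": 1},
  {"dp": [-0.33, -0.17, 0], "angular": [0, 0, 0], "fingers": 1},
  {"dp": [-0.46, -0.23, 0], "angular": [0, 0, 0], "fingers": 1},
  {"dp": [-0.6, -0.3, 0], "angular": [0, 0, 0], "fingers": 1},
  {"dp": [-0.74, -0.38, 0], "angular": [0, 0, 0], "fingers": 1},
  {"dp": [-0.88, -0.45, 0], "angular": [0, 0, 0], "fingers": 1},
  {"dp": [-1, -0.51, 0], "angular": [0, 0, 0], "fingers": 1},
])

```text
time: 9.7
tool_pos: [462.1, -308.2, 448.5]
tcp_rot: [-180.0, -0.0, -73.8]
ft_force: [0.2, 0.0, -0.3]
finger_gap: 17.7
grip_force: 29.3
```

Call:
step_arm([
  {"dp": [-0.13, -0.066, 0], "angular": [0, 0, 0], "fingers": 1},
  {"dp": [-0.26, -0.13, 0], "angular": [0, 0, 0], "fingers": 1},
  {"dp": [-0.39, -0.2, 0], "angular": [0, 0, 0], "fingers": 1},
  {"dp": [-0.52, -0.265, 0], "angular": [0, 0, 0], "fingers": 1},
  {"dp": [-0.65, -0.33, 0], "angular": [0, 0, 0], "fingers": 1},
  {"dp": [-0.77, -0.39, 0], "angular": [0, 0, 0], "fingers": 1},
  {"dp": [-0.89, -0.455, 0], "angular": [0, 0, 0], "fingers": 1},
  {"dp": [-1, -0.51, 0], "angular": [0, 0, 0], "fingers": 1},
])

```text
time: 10.7
tool_pos: [504.2, -87.8, 448.5]
tcp_rot: [-180.0, -0.0, -73.8]
ft_force: [0.5, 0.2, -0.5]
finger_gap: 17.5
grip_force: 29.3
```

Call:
step_arm([
  {"dp": [-0.1, -0.05, 0], "angular": [0, 0, -0.045], "fingers": 1},
  {"dp": [-0.2, -0.1, 0], "angular": [0, 0, -0.1], "fingers": 1},
  {"dp": [-0.29, -0.15, 0], "angular": [0, 0, -0.155], "fingers": 1},
  {"dp": [-0.38, -0.19, 0], "angular": [0, 0, -0.21], "fingers": 1},
  {"dp": [-0.45, -0.23, 0], "angular": [0, 0, -0.265], "fingers": 1},
  {"dp": [-0.51, -0.26, 0], "angular": [0, 0, -0.32], "fingers": 1},
  {"dp": [-0.55, -0.28, 0], "angular": [0, 0, -0.375], "fingers": 1},
  {"dp": [-0.58, -0.3, 0], "angular": [0, 0, -0.425], "fingers": 1},
])

```text
time: 11.7
tool_pos: [529.3, 39.8, 448.5]
tcp_rot: [-180.0, -0.0, 3.1]
ft_force: [-0.2, 0.1, 0.3]
finger_gap: 17.8
grip_force: 29.3
```

```bash
cat > goal.py <<'E'
from h import *
import sys
np.set_printoptions(suppress=True,precision=4)
a=np.radians(20.6); W=np.array([714.5,115.3,249.5]); u=np.array([np.cos(a),np.sin(a),0]); v=np.array([-np.sin(a),np.cos(a),0])
c,s_=np.cos(np.radians(40)),np.sin(np.radians(40))
xs=-c*u-s_*np.array([0,0,1]); zt=-s_*u+c*np.array([0,0,1])
psi=20.6+4.7
Rg=(Rot.from_rotvec(-v*np.radians(40))*Rot.from_euler("z",psi,degrees=True)*Rot.from_euler("x",180,degrees=True))
back=float(sys.argv[1]) if len(sys.argv)>1 else 0
Pg=W+(108+back)*xs+41*zt
if len(sys.argv)>2: Pg=Pg+[0,0,float(sys.argv[2])]
s=sense(); R=Rot.from_euler("xyz",s["tcp_rot"],degrees=True)
print(s["time"],"now",s["tool_pos"],s["tcp_rot"],"goal",Pg,Rg.as_euler("xyz",degrees=True),s["joint_pos"])
print("dp",R.inv().apply(Pg-s["tool_pos"])/200,"ang",(R.inv()*Rg).as_rotvec()/np.pi)
E
python3 goal.py 40 120
```

```text
11.7 now [529.3122  39.7998 448.4502] [-179.9977   -0.0149    3.0514] goal [583.7055  66.1376 305.7753] [176.0668 -39.8385  26.7258] [ -1.2375  -2.1839  72.7202   0.0037 109.4489  85.7123]
dp [ 0.2784 -0.117   0.7135] ang [ 0.025   0.2221 -0.1185]
```

```bash
python3 goal.py 100 120
```

```text
11.7 now [529.3122  39.7998 448.4502] [-179.9977   -0.0149    3.0514] goal [540.6817  49.966  267.208 ] [176.0668 -39.8385  26.7258] [ -1.2375  -2.1839  72.7202   0.0037 109.4489  85.7123]
dp [ 0.0592 -0.0477  0.9062] ang [ 0.025   0.2221 -0.1185]
```

Call:
step_arm([
  {"dp": [0.005, -0.005, 0.05], "angular": [0.002, 0.02, -0.01], "fingers": 1},
  {"dp": [0.01, -0.01, 0.16], "angular": [0.005, 0.05, -0.026], "fingers": 1},
  {"dp": [0.02, -0.02, 0.3], "angular": [0.009, 0.085, -0.045], "fingers": 1},
  {"dp": [0.03, -0.03, 0.45], "angular": [0.014, 0.125, -0.066], "fingers": 1},
  {"dp": [0.04, -0.035, 0.6], "angular": [0.018, 0.16, -0.085], "fingers": 1},
  {"dp": [0.05, -0.04, 0.74], "angular": [0.021, 0.19, -0.101], "fingers": 1},
  {"dp": [0.055, -0.045, 0.84], "angular": [0.024, 0.211, -0.113], "fingers": 1},
  {"dp": [0.06, -0.05, 0.9], "angular": [0.025, 0.222, -0.1185], "fingers": 1},
])

```text
time: 12.7
tool_pos: [539.9, 49.7, 266.4]
tcp_rot: [176.1, -39.8, 26.4]
ft_force: [0.2, -0.4, -1.1]
finger_gap: 17.9
grip_force: 29.3
```

```bash
python3 goal.py 0
```

```text
12.7 now [539.9421  49.6777 266.3769] [176.0927 -39.8206  26.3722] goal [612.388   76.9186 211.4868] [176.0668 -39.8385  26.7258] [-14.7943 -39.8474 129.2231  25.5637  58.8396  43.1405]
dp [0.12   0.0076 0.4589] ang [ 0.0011  0.0002 -0.0015]
```

Call:
step_arm([
  {"dp": [0.005, 0, 0.03], "angular": [0, 0, 0], "fingers": 1},
  {"dp": [0.02, 0, 0.1], "angular": [0, 0, 0], "fingers": 1},
  {"dp": [0.04, 0.002, 0.19], "angular": [0, 0, 0], "fingers": 1},
  {"dp": [0.065, 0.004, 0.28], "angular": [0, 0, 0], "fingers": 1},
  {"dp": [0.09, 0.006, 0.36], "angular": [0.001, 0, -0.001], "fingers": 1},
  {"dp": [0.107, 0.007, 0.42], "angular": [0.001, 0, -0.001], "fingers": 1},
  {"dp": [0.117, 0.008, 0.45], "angular": [0.001, 0, -0.001], "fingers": 1},
  {"dp": [0.12, 0.008, 0.459], "angular": [0.001, 0, -0.001], "fingers": 1},
])

```text
time: 13.7
tool_pos: [613.7, 77.4, 213.7]
tcp_rot: [176.1, -39.8, 26.6]
ft_force: [0.0, 0.1, 0.0]
finger_gap: 18.0
grip_force: 29.3
```

```bash
python3 goal.py 0; python3 - <<'E'
from h import *
np.set_printoptions(suppress=True,precision=1)
I=[snapshot(n) for n in ("side","top")]
for n,i in zip(("side","top"),I): cv2.imwrite(f"pics/f_{n}.png",i)
for l in ("window","label","tall_tube"):
    r={n:pinpoint(n,l) for n in ("side","top")}
    print(l,{n:[(np.round(d["at"],1).tolist(),round(d["conf"],2)) for d in v[:2]] for n,v in r.items()})
    if all(r.values()): print(tri([(n,v[0]["at"]) for n,v in r.items()]))
s=sense();R=Rot.from_euler("xyz",s["tcp_rot"],degrees=True);T=s["tool_pos"]
P=[T+R.apply([0,0,d]) for d in (-27,-9,9,73,103)]; W=[714.5,115.3,249.5]
o=np.zeros((500,800,3),np.uint8)
for k,(n,im) in enumerate(zip(("side","top"),I)):
    U=proj(n,P+[W]); print(n,U); c0=np.round(U[2:6].mean(0)).astype(int)-[40,50]
    c=cv2.resize(im[c0[1]:c0[1]+100,c0[0]:c0[0]+80],None,fx=5,fy=5,interpolation=cv2.INTER_CUBIC)
    for p in U: cv2.circle(c,tuple(((p+.5-c0)*5).astype(int)),2,(0,0,255),-1)
    o[:,400*k:400*k+400]=c; print(c0)
cv2.imwrite("pics/final.png",o)
E
```

```text
13.7 now [613.7433  77.3842 213.7007] [176.1066 -39.7867  26.6401] goal [612.388   76.9186 211.4868] [176.0668 -39.8385  26.7258] [ -8.1703 -22.3433 123.3486  25.5743  45.6561  44.0404]
dp [-0.0125 -0.0012  0.0039] ang [ 0.0001  0.0003 -0.0003]
window {'side': [([376.6, 128.4], 0.9)], 'top': [([239.5, 135.4], 0.83)]}
(array([710.4, 114.2, 247.2]), [4.4, 4.4])
label {'side': [([353.4, 156.6], 0.61), ([374.3, 128.4], 0.59)], 'top': [([250.4, 174.0], 0.75), ([375.9, 231.8], 0.71)]}
(array([643.2,  95.3, 184.5]), [5.9, 5.9])
tall_tube {'side': [([363.9, 173.0], 0.47), ([406.9, 239.8], 0.27)], 'top': [([252.5, 160.7], 0.66), ([305.3, 157.0], 0.25)]}
(array([677.2,  98.3, 137. ]), [0.1, 0.1])
side [[333.3 143. ]
 [337.7 147.5]
 [342.  151.9]
 [356.5 166.9]
 [362.9 173.5]
 [380.1 126.9]]
[320 105]
top [[258.1 188.6]
 [257.2 184.6]
 [256.3 180.7]
 [253.2 167.4]
 [251.9 161.6]
 [238.6 135.3]]
[210 111]
```

View pics/final.png

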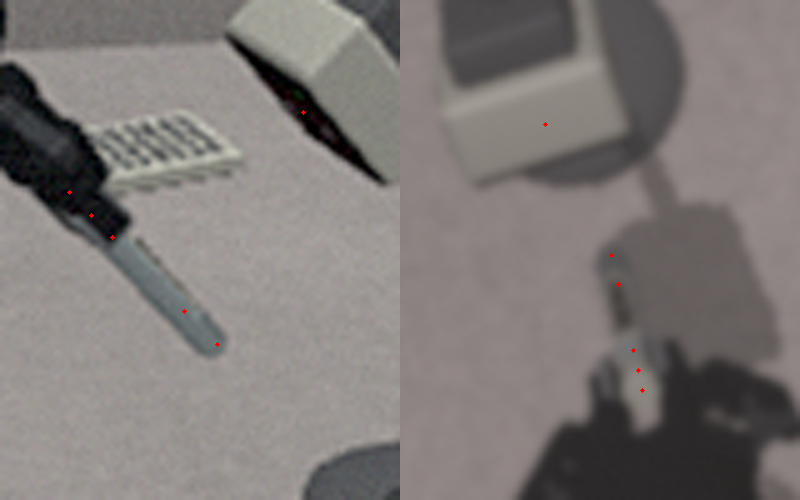

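```bash
python3 - <<'E'
from h import *
np.set_printoptions(suppress=True,precision=1)
g=cv2.cvtColor(cv2.imread("pics/top0.png"),6); t=np.linspace(0,2*np.pi,73)
for x0 in (714.5,):
  for a in (14,17,20.6,24):
    c=np.array([x0,115.3])+90*np.array([np.cos(np.radians(a)),np.sin(np.radians(a))])
    U=proj("top",np.c_[c[0]+62*np.cos(t),c[1]+62*np.sin(t),0*t+8]); V=proj("side",np.c_[c[0]+62*np.cos(t),c[1]+62*np.sin(t),0*t])
    print(a,"top right",U[:,0].max(),"bottom",U[:,1].max(),"side L R bottom",V[:,0].min(),V[:,0].max(),V[:,1].max())
print(g[125,258:276],g[130,258:276]); print(g[140:154,248])
h=cv2.cvtColor(cv2.imread("pics/side0.png"),6); print(h[207,376:386],h[207,420:432],h[212:222,404])
E
python3 goal.py
```

```text
14 top right 268.5154871536304 bottom 145.99032251691173 side L R bottom 381.29778938878087 427.47329212141807 221.08647449103617
17 top right 266.8366514794161 bottom 146.4331544589072 side L R bottom 380.4828398801571 426.5115713927237 220.13574500569894
20.6 top right 264.8546791747687 bottom 147.07816012440094 side L R bottom 379.40395947542305 425.2644303445689 219.03105593714318
24 top right 263.0220288794365 bottom 147.79901210731217 side L R bottom 378.29147476811454 423.99807062746027 218.0269995232711
[ 79  79  79  78  77  75  74  75  86 108 123 129 130 131 130 130 129 127] [ 79  79  78  77  76  74  74  81 100 119 127 128 129 129 128 128 129 130]
[ 82  72  75  77  75  74  75  86 106 121 126 127 126 127]
[142 145 145 151 105  51  73  84  81  82] [ 88  91  91  88  86  74 126 146 152 146 148 149] [ 97  99  91  92  92  89  68  57 125 149]
14.1 now [613.2984  76.9141 213.7562] [176.0813 -39.8208  26.6203] goal [612.388   76.9186 211.4868] [176.0668 -39.8385  26.7258] [ -8.2314 -22.4707 123.4521  25.6018  45.6533  43.9992]
dp [-0.0104 -0.0025  0.006 ] ang [ 0.0003  0.0001 -0.0004]
```

Call:
step_arm([
  {"dp": [0, 0, 0], "angular": [0, 0, 0], "fingers": 1},
  {"dp": [0, 0, 0], "angular": [0, 0, 0], "fingers": 1},
  {"dp": [0, 0, 0], "angular": [0, 0, 0], "fingers": 1},
  {"dp": [0, 0, 0], "angular": [0, 0, 0], "fingers": 1},
  {"dp": [0, 0, 0], "angular": [0, 0, 0], "fingers": 1},
  {"dp": [0, 0, 0], "angular": [0, 0, 0], "fingers": 1},
  {"dp": [0, 0, 0], "angular": [0, 0, 0], "fingers": 1},
  {"dp": [0, 0, 0], "angular": [0, 0, 0], "fingers": 1},
])

```text
time: 15.1
tool_pos: [613.3, 77.1, 213.4]
tcp_rot: [176.1, -39.8, 26.6]
ft_force: [0.2, 1.0, -0.1]
finger_gap: 17.9
grip_force: 29.3
```

```bash
sed -i 's/np.radians(20.6); W=np.array(\[714.5,115.3/np.radians(19.5); W=np.array([714,115/; s/psi=20.6/psi=19.5/' goal.py; python3 goal.py
```

```text
15.1 now [613.2953  77.0868 213.3686] [176.1066 -39.7947  26.6192] goal [611.17    78.586  211.4868] [176.0668 -39.8385  25.6258] [ -8.2151 -22.4205 123.4447  25.6065  45.6435  43.9943]
dp [-0.0107 -0.0117  0.0025] ang [-0.0038 -0.      0.0042]
```

Call:
step_arm([
  {"dp": [-0.004, -0.004, 0.001], "angular": [-0.001, 0, 0.001], "fingers": 1},
  {"dp": [-0.008, -0.008, 0.002], "angular": [-0.003, 0, 0.003], "fingers": 1},
  {"dp": [-0.011, -0.012, 0.003], "angular": [-0.004, 0, 0.004], "fingers": 1},
  {"dp": [-0.011, -0.012, 0.003], "angular": [-0.004, 0, 0.004], "fingers": 1},
  {"dp": [-0.011, -0.012, 0.003], "angular": [-0.004, 0, 0.004], "fingers": 1},
  {"dp": [-0.011, -0.012, 0.003], "angular": [-0.004, 0, 0.004], "fingers": 1},
  {"dp": [-0.011, -0.012, 0.003], "angular": [-0.004, 0, 0.004], "fingers": 1},
  {"dp": [-0.011, -0.012, 0.003], "angular": [-0.004, 0, 0.004], "fingers": 1},
])

```text
time: 16.1
tool_pos: [611.2, 78.6, 211.4]
tcp_rot: [176.0, -39.8, 25.7]
ft_force: [0.0, -0.4, -0.6]
finger_gap: 17.9
grip_force: 29.3
```

```bash
python3 goal.py && python3 -c "
from bench import *
s=sense(); print(s['finger_gap'],s['grip_force'],s['qd'])
print(hand_in())"
```

```text
16.1 now [611.1805  78.5597 211.3979] [175.9811 -39.8437  25.6816] goal [611.17    78.586  211.4868] [176.0668 -39.8385  25.6258] [ -7.4616 -23.0666 124.1558  24.3877  44.7599  46.1328]
dp [ 0.0003 -0.0001 -0.0003] ang [ 0.0003 -0.      0.0002]
17.899017001083315 29.32101309299469 [-0.06636927 -0.06329703  0.05173839  0.08716502  0.07084007  0.01291052]
the job is handed in; nothing more can be done
None
```

The job is handed in at 16.1 s: the tall tube is out of the carrier and held steady at 29 N, cap up, label facing the scanner window about 10 cm away; I estimate its aim is good to about 2° and 3 mm, and no verdict came back.

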